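# Seat a milling blank in its holder and turn the clips over it

## Task

The off-white milling blank has been set down on the flat tongue end of the grey metal blank holder. With the fingertips, gently push it along the holder and over the rim until it drops flat into the round recess; then push both swivel clips round by their thumb posts, as far as they go, so that their blades reach over the blank's edge. Only push: do not lift the blank, and leave the plaster model, the jar and the bur block where they stand.

Things in the scene. Friction and masses are not known exactly. Their poses are not given: they have to be found in the camera images.
- holder: Grey anodised metal blank holder on rubber feet; it cannot be shifted. Flat upper face 20 mm above the worktop. Origin on the worktop below the centre of its round recess; z up, x from the tongue end over the recess to the far end. The body round the recess spans x and y = -70..70 and -76..76 mm; the tongue, flush with it, spans x = -128..-70, y = -55..55 mm.
- recess (a point): Centre of the mouth of the holder's round recess, level with the holder's upper face. The recess is 102 mm in diameter and 10 mm deep, with a vertical wall all round; in the middle of its floor is a 39 mm hole.
- tongue_end (a point): Middle of the tongue's outer end, at the upper face, 128 mm from the recess's centre. (To the right of the work, beyond y = -0.2 m, stands a hose about 0.1 m high and behind it, x > 0.4 m and y < -0.28 m, a model trimmer 0.35 m high: bring the arm round them, drawn in and high.)
- blank: Off-white round milling blank, loose, 0.2 to 0.4 kg: a disc 98 mm across and 10 mm thick with a raised round 82 mm across and 4 mm high on top. Origin at the centre of its underside. Starts flat on the holder, 55 to 80 mm from the recess's centre towards the tongue. Its leading edge tips in when 14 mm short of centred, its trailing edge when within 2 mm. Seated, the disc is flush, the raised top 4 mm proud.
- clip_left (a joint): Angle of the left swivel clip, rad: 0 closed (hard stop), 1.5 wide open; starts at 1.1 to 1.45, stays where left, about 1.5 N at its post turns it. Closed, its blade points at the recess's centre and lies over the seated blank's edge, its post away from it (holder's +y). Seen from above it opens counter-clockwise; open, the post points to the tongue (-x), the blade to the far end.
- clip_left_screw (a point): Head of the upright screw about which the left clip turns, at x = 0, y = +66 mm in the holder's frame, 29 mm above the worktop. The clip is a flat steel bar 4 mm thick and 10 to 17 mm wide, its underside 1.5 mm above the holder's upper face; the blade ends 21 mm from the screw, the arm 37 mm on the other side.
- clip_left_post (a point): Centre of the top of the left clip's thumb post, an upright round steel pin 8 mm in diameter, 30 mm from the clip's screw; its top is 49.5 mm, its foot (the clip's upper side) 25.5 mm above the worktop.
- clip_right (a joint): Angle of the right swivel clip, the mirror image of the left: 0 closed, 1.5 wide open, starts at 1.1 to 1.45. Seen from above it opens clockwise; closed, its post points to the holder's -y; open, to the tongue (-x).
- clip_right_screw (a point): Head of the screw about which the right clip turns, at x = 0, y = -66 mm in the holder's frame, 29 mm above the worktop; sizes as on the left.
- clip_right_post (a point): Centre of the top of the right clip's thumb post, 30 mm from its screw, 8 mm in diameter, top 49.5 mm and foot 25.5 mm above the worktop.
- model: Peach plaster jaw model, 54 x 62 x 32 mm, loose, beside the holder; to be left alone. Origin at the centre of its underside.
- jar: Small white jar with a screw cap, 52 mm in diameter, 42 mm high, loose, beside the holder; to be left alone. Origin at the centre of its underside.
- burs: Wooden bur block with burs standing in it, 30 x 60 mm, 51 mm high with the burs, loose, beyond the holder's far end; to be left alone. Origin at the centre of its underside.

How it is judged (in metres and radians):
On the way, in this order (a step that is already met when the one before it is completed fails the run):
1. the blank lies flat in the recess while both clips are still open (horizontal distance between blank and holder below 0.006 m and z of blank in the frame of holder below 0.0125 m and angle between blank's own z axis and vertical below 0.03 rad and value of joint each of clip_left, clip_right above 0.5 rad), for 0.2 s.
2. both clips are turned in over the blank's edge (value of joint each of clip_left, clip_right below 0.15 rad), for 0.2 s.
At the end, for the whole second after the job is handed in: The blank rests flat on the recess's floor (underside under 2.5 mm off the floor, tilt under 0.03 rad, centre within 6 mm of the recess's axis), both clips stand within 0.15 rad of closed, and the model, the jar and the bur block are within 20 mm of where they stood (all of step 2 and horizontal distance between blank and holder below 0.006 m and z of blank in the frame of holder below 0.0125 m and angle between blank's own z axis and vertical below 0.03 rad and linear speed of blank below 0.01 m/s and distance of each of model, jar, burs from where it was at the start of the episode below 0.02 m); the robot touches nothing.
It fails at once if the blank is lifted (its underside's centre more than 12 mm above the holder's upper face) (height (world z) of blank above 0.032 m).
It fails at once if the blank is pushed off the holder (height (world z) of blank below 0.004 m).
It fails at once if the blank is handled roughly (more than 40 N from the fingers) (contact force between the fingers and blank above 40 N).
It fails at once if the plaster model, the jar or the bur block is knocked away or over (distance of any of model, jar, burs from where it was at the start of the episode above 0.03 m or angle between any of model, jar, burs's own z axis and vertical above 0.5 rad).
It also fails if it takes over 64 s, if anything falls off the work surface, if the arm or the gripper's body presses on something with over 40 N, if the wrist force passes 120 N, or if a joint passes its speed limit or range.

## Robot

A 6-joint arm with a two-finger parallel gripper is mounted at the origin on a cart in front of the work surface, level with it; the furniture and walls round the work are solid. World frame = base frame: x ahead of the robot, y to its left, z up, the work surface at z = 0. Lengths are in mm, angles in rad, forces in N, time in s.
With the tool pointing down it reaches from about 375 to 925 mm from the base axis. Payload 5.7 kg.
Tool frame: the origin (TCP) lies at the very end of the fingers, on their centre line; the grasp point (between the pads) lies 19 mm behind it (ctrl.pinch_z is the distance from the TCP to the grasp point, in mm); z points along the fingers, y is the line along which they close (so a half turn about z gives the same grasp; the last joint's range is limited). The gripper opens to 88 mm and grips with 3 to 60 N. Pads are 20 mm wide; open, the fingers measure 115 mm over their backs; the gripper's body (75 mm by 178 mm) begins 61 mm behind the grasp point.
Start: joints at [-1.335, 0.359, 1.51, -0, 1.272, -0.115], TCP at [206.173, -563.431, 222.623] pointing down, gripper open.
Joint ranges: [-2.97, 2.97], [-1.01, 2.36], [0.21, 2.38], [-0.96, 4.11], [0.2, 2.71], [-2.98, 2.98]. Speed limits (rad/s): [2.39, 2.39, 3.14, 3.14, 3.14, 3.14].

## Interface

Orientations are given as a unit quaternion [w, x, y, z].
In Python, from plant import ctrl, vision, workorder gives the robot as it stands. The module is installed in compiled form; this text tells all that it offers.
- The arm moves only by the tool drive_tool, never from a script. Its argument "steps" is a list of rows, each an object with "delta_pos": the shift along the tool's x, y, z in mm, a list of three; "turn": the turn about the tool's z in rad. In form: [{"delta_pos": [dx, dy, dz], "turn": turn}, ...]. A call has 1 to 5 rows; each row shifts and turns the commanded pose from where the row before left it, along the tool's axes as they then stand; what a row does not reach is not made up. A row lasts 1/12 s, in which the tool goes at most 41.7 mm and 7.16 degrees, less where a joint would pass 70% of its speed; a pose out of reach is approached as far as the arm can. A call with a gripper value outside its range is refused whole. "fingers" is the closure, from 0 (fully open) to 1 (shut), set as the call begins (left out, the last holds). The fingers move at their own pace and stop on an object; "newtons" is the grip in N (left out, the last holds). Time passes only in rows, so rows that do not move let the fingers close. It gives the time, the measured TCP pose, the force, the opening and the grip force at its end, in the units of the state.
- ctrl.sense(): the state, without advancing time (a new reading comes with each control period).
- vision.grab_frame(name): name is "side" or "top"; returns (picture, depth): 384x512x3 uint8, red, green, blue; 384x512 float32, mm along the optical axis (not along the pixel's ray), 0 where there is no reading.
- vision.camera_info(name): a dict with "fx", "fy", "cx", "cy" (pixels), "T" (4x4, takes a point from camera to world coordinates). Camera axes: x right, y down, z forward; pixel columns grow to the right and rows downward; lengths in mm; the calibration is good to about 2 mm. A picture is of the moment at which its call begins. camera_info takes no time and is no camera call.
- workorder.finish_job(): hands the job in; it is judged then, once.
Trained networks look in the newest picture that a camera, given by its name, has taken for a name from the list of things; names that differ only in an ending like _2 or _b are one class to them, and where a whole thing is asked for, a point or a joint stands for the part that bears it (a point fixed in the world has none). Each returns a list of dicts, best first, with "p" (0 to 1); they miss things now and then, are a little off and sometimes report something else, mostly with a low value. They report only what shows in the picture. A call takes as long as a camera call.
- vision.masks_of(label, camera): "mask" (384x512 bool, what is visible of it) and "bbox" ([centre column, centre row, width, height] in pixels, round what is visible of it).
- vision.mark_of(label, camera): "point" ([row, column] in pixels: a listed point, or the origin of a listed thing).
The state is a dict: "t": time; "qpos": joint angles; "joint_vel": joint speeds; "effort": joint torques, N m; "eef_pos": TCP position; "eef_rot": TCP orientation; "force": force on the tool from outside, world axes, zero at the start; "torque": the same for the moment, N m; "finger_gap": opening from 0.0 (shut) to 1.0 (fully open); "grasp_force": force on a finger pad.
Only numpy, scipy, OpenCV 4.12 (cv2) and the standard library are available. Lean on these libraries where they do the work, as an engineer would, in place of code of your own. Each camera call takes 0.05 s, during which the arm holds its last target. There are 200 camera calls.

## Working session

There is one attempt and no reset: what is moved stays moved. The work goes in short steps, Python scripts to look and compute and a tool call to move; the robot and the scene stay as the last step left them, time stands still between calls to the robot, and variables do not carry over. Pictures are saved under pics/ and viewed, at most 10 in all, crops included, and the job is handed in when it is done.

Besides the shell and the picture viewer there is one more tool, called as name(argument=value, ...), one argument or row to a line, values as JSON. drive_tool: Moves the arm, as the interface text tells. Its arguments: {"type":"object","properties":{"steps":{"type":"array","items":{"type":"object","properties":{"delta_pos":{"type":"array","items":{"type":"number"}},"turn":{"type":"number"}}}},"fingers":{"type":"number"},"newtons":{"type":"number"}},"required":["steps"]}

```bash
mkdir -p pics; cat > h.py <<'E'
import numpy as np,cv2
from plant import ctrl,vision,workorder
def ray(cam,rc,z):
    i=vision.camera_info(cam);T=np.array(i["T"])
    d=T[:3,:3]@np.array([(rc[1]-i["cx"])/i["fx"],(rc[0]-i["cy"])/i["fy"],1]);o=T[:3,3]
    return o+d*(z-o[2])/d[2]
def mark(l,cam,z):
    for m in vision.mark_of(l,cam)[:2]:
        print(cam,l,round(m["p"],2),np.round(m["point"],1),np.round(ray(cam,m["point"],z),1))
E
python3 - <<'E'
from h import *
for c in("top","side"):
    p,d=vision.grab_frame(c);cv2.imwrite(f"pics/{c}0.png",p[:,:,::-1])
    for l,z in dict(recess=20,tongue_end=20,clip_left_screw=29,clip_right_screw=29,clip_left_post=49.5,clip_right_post=49.5,blank=20,model=0,jar=0,burs=0).items(): mark(l,c,z)
s=ctrl.sense();print(s["t"],s["eef_pos"],s["eef_rot"],s["force"],s["finger_gap"])
E
```

```text
top recess 0.83 [209.6 276.7] [551.5  70.   20. ]
top recess 0.58 [157.6 315. ] [684.6 -26.6  20. ]
top tongue_end 0.57 [257.1 292.3] [433.   30.2  20. ]
top clip_left_screw 0.55 [212.  251.6] [544.8 133.1  29. ]
top clip_right_screw 0.57 [198.2 302.1] [580.5   7.   29. ]
top clip_left_post 0.51 [227.2 251.6] [507.8 132.2  49.5]
top clip_right_post 0.46 [209.9 311.3] [551.4 -12.9  49.5]
top blank 0.67 [237.1 285.6] [482.6  47.2  20. ]
top blank 0.6 [207.8 277.7] [556.   67.5  20. ]
top model 0.62 [219.7 211.5] [523.8 237.4   0. ]
top jar 0.55 [157.9 313.4] [686.9 -25.6   0. ]
top jar 0.27 [217. 211.] [530.8 238.9   0. ]
top burs 0.53 [168.1 242.6] [658.7 158.5   0. ]
side recess 0.75 [212.1 239. ] [555.7  70.3  20. ]
side tongue_end 0.93 [243.  180.9] [436.8  25.8  20. ]
side clip_left_screw 0.46 [192.6 219.1] [535.2 128.1  29. ]
side clip_right_screw 0.48 [230.4 262. ] [ 5.738e+02 -4.000e-01  2.900e+01]
side clip_left_post 0.59 [182.1 206.3] [514.9 141.7  49.5]
side clip_right_post 0.55 [228.9 250.9] [549.2 -11.9  49.5]
side blank 0.63 [228.6 199.2] [475.2  50.9  20. ]
side model 0.75 [170. 200.] [529.6 256.6   0. ]
side jar 0.79 [240.  325.1] [682.1 -32.1   0. ]
side burs 0.56 [184.3 274.1] [660.3 154.1   0. ]
side burs 0.28 [215.4 242.2] [565.7  81.9   0. ]
1.1 [ 206.19008966 -563.44171822  222.63446021] [-3.83213942e-05  9.84654170e-01  1.74516944e-01 -2.36436146e-06] [-0.60192539  0.06335137  0.21610912] 1.001406507567875
```

View pics/top0.png

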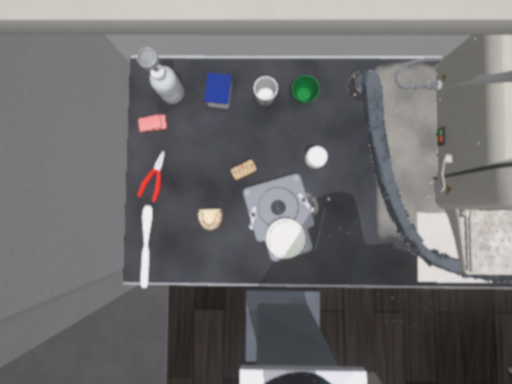

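View pics/side0.png

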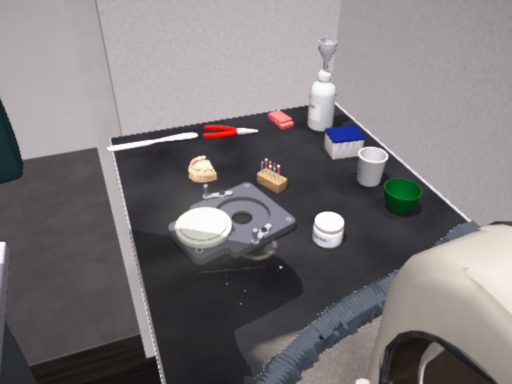

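The top view shows the holder with its recess near pixel (278,207). The blank is on the tongue near (285,238), the model at (210,218), the jar at (316,157) and the burs at (243,169). I'll fit the holder pose and check it with an overlay.

```bash
cat >> h.py <<'E'
def proj(cam,P):
    i=vision.camera_info(cam);T=np.linalg.inv(np.array(i["T"]));q=T[:3,:3]@np.array(P).T+T[:3,3:]
    return np.c_[q[0]/q[2]*i["fx"]+i["cx"],q[1]/q[2]*i["fy"]+i["cy"]]
def blank(cam,z=34):
    m=vision.masks_of("blank",cam)[0];M=m["mask"].astype(np.uint8);c=cv2.fitEllipse(max(cv2.findContours(M,0,1)[0],key=len))
    print(cam,"blank",round(m["p"],2),np.round(c[0],1),np.round(c[1],1),np.round(ray(cam,c[0][::-1],z),1));return M
E
python3 - <<'E'
from h import *
L=np.array([[0,0],[-128,0],[0,66],[0,-66]]*2)
W=np.array([[551.5,70],[433,30.2],[544.8,133.1],[580.5,7],[555.7,70.3],[436.8,25.8],[535.2,128.1],[573.8,-.4]])
l=(L-L.mean(0));w=W-W.mean(0);a=np.arctan2((l[:,0]*w[:,1]-l[:,1]*w[:,0]).sum(),(l*w).sum())
R=np.array([[np.cos(a),-np.sin(a)],[np.sin(a),np.cos(a)]]);c=W.mean(0)-R@L.mean(0);print(np.degrees(a),c,np.round(W-(L@R.T+c),1))
for cam in("top","side"):
    p,d=vision.grab_frame(cam);blank(cam)
    b=cv2.resize(p[:,:,::-1],None,fx=6,fy=6,interpolation=2)
    O=np.array([[-128,-55],[-70,-55],[-70,-76],[70,-76],[70,76],[-70,76],[-70,55],[-128,55]])
    t=np.linspace(0,6.28,40);C=51*np.c_[np.cos(t),np.sin(t)]
    for q in(O,C):
        u=proj(cam,np.c_[q@R.T+c,np.full(len(q),20)]);cv2.polylines(b,[np.int32(u*6+3)],True,(0,0,255),1)
    u0=proj(cam,[[c[0]-20,c[1]-5,20]])[0]*6;x,y=int(u0[0])-380,int(u0[1])-290
    cv2.imwrite(f"pics/{cam}1.png",b[y:y+580,x:x+780])
E
```

```text
17.373322483032233 [556.95264277  67.56758658] [[-5.5  2.4]
 [-1.8  0.9]
 [ 7.6  2.5]
 [ 3.8  2.4]
 [-1.3  2.7]
 [ 2.  -3.5]
 [-2.  -2.5]
 [-2.9 -5. ]]
top blank 0.69 [285.  237.7] [38.2 39.4] [482.2  49.7  34. ]
side blank 0.58 [202.9 226.9] [40.3 56. ] [479.3  37.4  34. ]
```

View pics/top1.png

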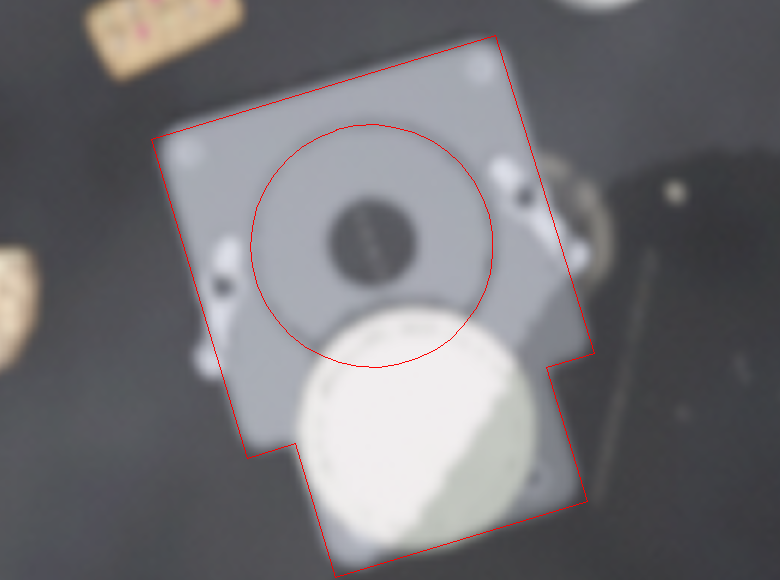

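View pics/side1.png

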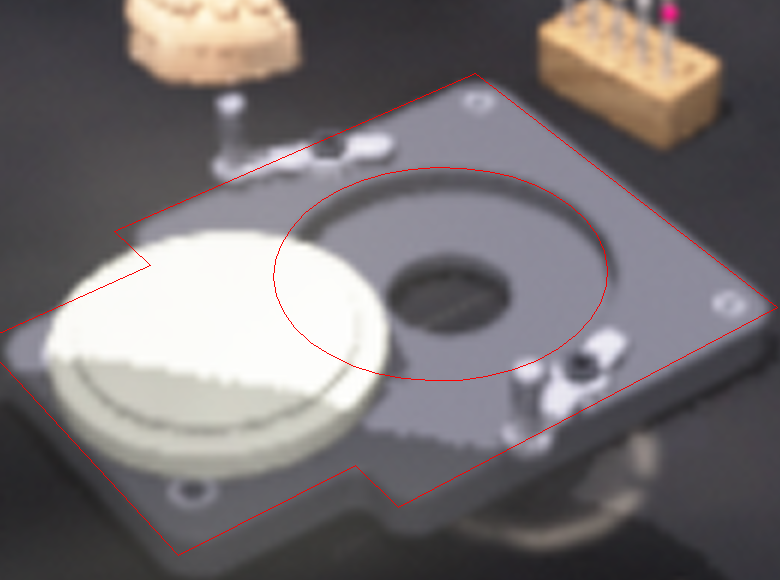

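drive_tool(
  steps=[
    {"delta_pos":[20,-35,0],"turn":0},
    {"delta_pos":[20,-35,0],"turn":0},
    {"delta_pos":[20,-35,0],"turn":0},
    {"delta_pos":[20,-35,0],"turn":0},
    {"delta_pos":[20,-35,0],"turn":0},
  ],
  fingers=0.32,
)

```text
t: 1.72
eef_pos: [239.9, -363.0, 222.5]
eef_rot: [-0.0, 0.985, 0.174, 0.0]
force: [1.0, 1.0, 1.3]
finger_gap: 0.688
grasp_force: 0.0
```

The top overlay matches the holder outline: centre about (557,67), yaw 17.4°. The blank is about 77 mm back and 5 mm to the left, and both clips are open. The side overlay is only 2–3 mm off. Next I bring the tool round behind the blank.

drive_tool(
  steps=[
    {"delta_pos":[30,-24,0],"turn":0},
    {"delta_pos":[30,-24,0],"turn":0},
    {"delta_pos":[30,-24,0],"turn":0},
    {"delta_pos":[30,-24,0],"turn":0},
    {"delta_pos":[30,-24,0],"turn":0},
  ],
)

```text
t: 2.13
eef_pos: [340.2, -198.9, 223.0]
eef_rot: [0.0, 0.985, 0.174, 0.0]
force: [0.7, -0.7, 0.9]
finger_gap: 0.683
grasp_force: 0.0
```

drive_tool(
  steps=[
    {"delta_pos":[25,-30,0],"turn":0},
    {"delta_pos":[25,-30,0],"turn":0},
    {"delta_pos":[25,-30,0],"turn":0},
    {"delta_pos":[25,-30,0],"turn":0},
    {"delta_pos":[25,-30,0],"turn":0.047},
  ],
)

```text
t: 2.55
eef_pos: [405.8, -14.7, 223.1]
eef_rot: [0.0, 0.988, 0.151, 0.0]
force: [0.2, -0.1, 0.7]
finger_gap: 0.681
grasp_force: 0.0
```

drive_tool(
  steps=[
    {"delta_pos":[14,-16.5,10],"turn":0},
    {"delta_pos":[14,-16.5,30],"turn":0},
    {"delta_pos":[0,0,40],"turn":0},
    {"delta_pos":[0,0,40],"turn":0},
    {"delta_pos":[0,0,30],"turn":0},
  ],
)

```text
t: 2.97
eef_pos: [421.7, 23.9, 70.8]
eef_rot: [-0.0, 0.988, 0.152, -0.0]
force: [0.0, 0.3, -0.3]
finger_gap: 0.682
grasp_force: 0.0
```

drive_tool(
  steps=[
    {"delta_pos":[0,0,25],"turn":0},
    {"delta_pos":[0,0,15],"turn":0},
    {"delta_pos":[0,0,10],"turn":0},
    {"delta_pos":[0,0,0],"turn":0},
  ],
)

```text
t: 3.3
eef_pos: [421.0, 23.4, 21.0]
eef_rot: [-0.001, 0.988, 0.151, -0.002]
force: [-0.4, -0.5, 0.2]
finger_gap: 0.682
grasp_force: 0.0
```

drive_tool(
  steps=[
    {"delta_pos":[6,-1,-2],"turn":0},
    {"delta_pos":[6,0,0],"turn":0},
    {"delta_pos":[5,0,0],"turn":0},
    {"delta_pos":[5,0,0],"turn":0},
    {"delta_pos":[5,0,0],"turn":0},
  ],
)

```text
t: 3.72
eef_pos: [448.4, 32.4, 25.4]
eef_rot: [0.0, 0.988, 0.151, 0.0]
force: [-2.5, -1.3, 2.0]
finger_gap: 0.679
grasp_force: 1.1
```

drive_tool(
  steps=[
    {"delta_pos":[5,0,0],"turn":0},
    {"delta_pos":[5,0,0],"turn":0},
    {"delta_pos":[5,0,0],"turn":0},
    {"delta_pos":[5,0,0],"turn":0},
    {"delta_pos":[5,0,0],"turn":0},
  ],
)

```text
t: 4.13
eef_pos: [471.7, 39.9, 24.7]
eef_rot: [-0.0, 0.988, 0.151, -0.0]
force: [-4.0, -0.7, 3.6]
finger_gap: 0.681
grasp_force: 2.1
```

```bash
python3 - <<'E'
from h import *
p,d=vision.grab_frame("side");blank("side");mark("blank","side",20)
b=cv2.resize(p[120:300,120:360,::-1],None,fx=3.2,fy=3.2,interpolation=2);cv2.imwrite("pics/s2.png",b)
E
```

```text
side blank 0.7 [232.3 225.3] [21.6 37.6] [528.   24.1  34. ]
side blank 0.9 [221.1 219.9] [515.3  57.9  20. ]
```

View pics/s2.png

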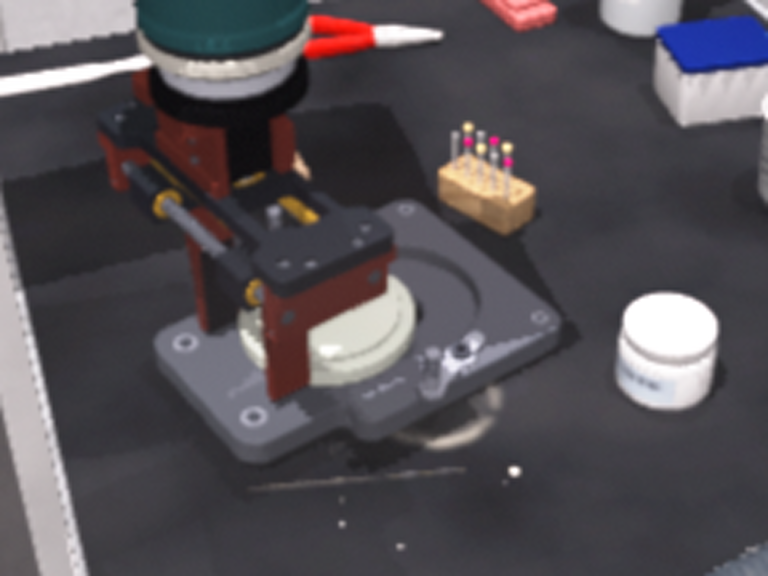

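The blank sits squarely between both fingers and is moving toward the recess. I carry on pushing.

drive_tool(
  steps=[
    {"delta_pos":[5,0,1],"turn":0},
    {"delta_pos":[5,0,0],"turn":0},
    {"delta_pos":[5,0,0],"turn":0},
    {"delta_pos":[5,0,0],"turn":0},
    {"delta_pos":[4,0,0],"turn":0},
  ],
)

```text
t: 4.7
eef_pos: [495.5, 47.1, 23.7]
eef_rot: [-0.0, 0.988, 0.151, 0.0]
force: [-1.5, -1.3, 0.6]
finger_gap: 0.678
grasp_force: 1.6
```

drive_tool(
  steps=[
    {"delta_pos":[3,0,0],"turn":0},
    {"delta_pos":[3,0,0],"turn":0},
    {"delta_pos":[2,0,0],"turn":0},
    {"delta_pos":[2,0,0],"turn":0},
  ],
)

```text
t: 5.03
eef_pos: [503.9, 50.0, 23.7]
eef_rot: [-0.0, 0.988, 0.151, -0.0]
force: [-2.4, -1.2, 3.1]
finger_gap: 0.682
grasp_force: 1.8
```

```bash
python3 - <<'E'
from h import *
p,d=vision.grab_frame("side");mark("blank","side",15)
b=cv2.resize(p[150:270,150:310,::-1],None,fx=4.5,fy=4.5,interpolation=2);cv2.imwrite("pics/s3.png",b)
E
```

```text
side blank 0.97 [212.5 236.5] [552.8  76.5  15. ]
```

View pics/s3.png

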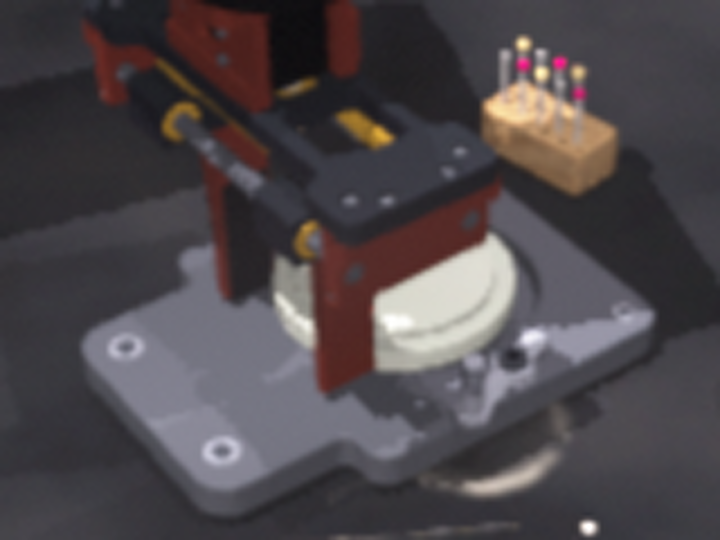

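The blank's leading edge is now over the recess, and both posts are clear of the fingers. I continue slowly.

drive_tool(
  steps=[
    {"delta_pos":[2,0,0],"turn":0},
    {"delta_pos":[2,0,0],"turn":0},
    {"delta_pos":[1,0,0],"turn":0},
    {"delta_pos":[1,0,0],"turn":0},
  ],
)

```text
t: 5.47
eef_pos: [510.0, 51.7, 23.7]
eef_rot: [0.0, 0.988, 0.151, 0.0]
force: [-0.3, -0.9, -1.3]
finger_gap: 0.681
grasp_force: 0.5
```

drive_tool(
  steps=[
    {"delta_pos":[1,0,0],"turn":0},
    {"delta_pos":[1,0,0],"turn":0},
    {"delta_pos":[0,0,0],"turn":0},
  ],
)

```text
t: 5.72
eef_pos: [512.4, 52.4, 23.8]
eef_rot: [-0.0, 0.988, 0.151, 0.001]
force: [0.3, -0.1, 0.1]
finger_gap: 0.682
grasp_force: 0.0
```

```bash
python3 - <<'E'
from h import *
p,d=vision.grab_frame("side");mark("blank","side",10)
b=cv2.resize(p[150:270,150:310,::-1],None,fx=4.5,fy=4.5,interpolation=2);cv2.imwrite("pics/s4.png",b)
E
```

```text
side blank 0.87 [217.2 239.7] [555.9  67.3  10. ]
```

View pics/s4.png

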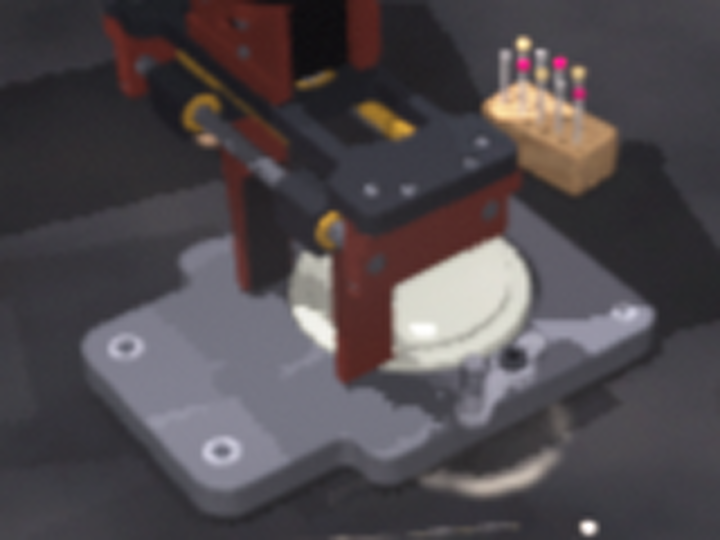

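The contact force fell to zero and the blank now looks flush in the recess. I back off, raise the tool and close the fingers.

drive_tool(
  steps=[
    {"delta_pos":[-6,0,0],"turn":0},
    {"delta_pos":[-6,0,-15],"turn":0},
    {"delta_pos":[0,0,-35],"turn":0},
    {"delta_pos":[0,0,-35],"turn":0},
    {"delta_pos":[0,0,-10],"turn":0},
  ],
)

```text
t: 6.23
eef_pos: [502.1, 48.5, 122.7]
eef_rot: [0.0, 0.988, 0.151, 0.003]
force: [0.7, 0.4, 0.9]
finger_gap: 0.677
grasp_force: 0.0
```

drive_tool(
  steps=[
    {"delta_pos":[0,0,0],"turn":-0.12},
    {"delta_pos":[0,0,0],"turn":-0.12},
    {"delta_pos":[0,0,0],"turn":-0.12},
    {"delta_pos":[0,0,0],"turn":-0.12},
    {"delta_pos":[0,0,0],"turn":-0.12},
  ],
  fingers=1,
)

```text
t: 6.65
eef_pos: [499.5, 48.7, 118.3]
eef_rot: [-0.0, 0.898, 0.439, -0.0]
force: [-0.1, 0.0, 0.1]
finger_gap: 0.34
grasp_force: 0.0
```

drive_tool(
  steps=[
    {"delta_pos":[0,0,0],"turn":-0.12},
    {"delta_pos":[0,0,0],"turn":-0.065},
    {"delta_pos":[0,0,0],"turn":0},
  ],
)

```text
t: 6.9
eef_pos: [499.5, 48.6, 118.3]
eef_rot: [-0.0, 0.855, 0.519, -0.0]
force: [0.0, 0.1, 0.5]
finger_gap: 0.114
grasp_force: 0.0
```

```bash
python3 - <<'E'
from h import *
for c in("side","top"):
    p,d=vision.grab_frame(c);mark("blank",c,10);mark("clip_left_post",c,49.5);mark("clip_right_post",c,49.5)
    if c=="side":cv2.imwrite("pics/s5.png",cv2.resize(p[150:270,150:310,::-1],None,fx=4.5,fy=4.5,interpolation=2))
print(ctrl.sense()["eef_pos"],ctrl.sense()["finger_gap"])
E
```

```text
side blank 0.73 [219.8 240.4] [554.7  59.9  10. ]
side clip_left_post 0.74 [185.6 271.7] [627.4  89.4  49.5]
side clip_left_post 0.63 [184.3 207. ] [514.2 134.4  49.5]
side clip_right_post 0.62 [228.3 252.9] [552.9 -11.6  49.5]
top blank 0.97 [205.8 279.1] [561.3  63.4  10. ]
[500.15680641  48.69832977 118.63703747] 0.005419891020499333
```

View pics/s5.png

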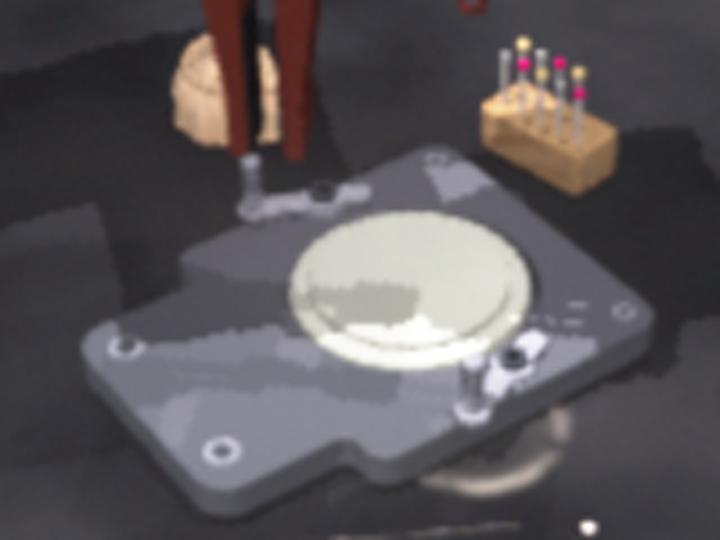

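The blank lies flush in the recess, and both clips are still open with their posts where I measured them. Next is the left clip.

drive_tool(
  steps=[
    {"delta_pos":[24,-15,0],"turn":0},
    {"delta_pos":[24,-15.5,5],"turn":0},
    {"delta_pos":[0,0,35],"turn":0},
    {"delta_pos":[0,0,30],"turn":0},
    {"delta_pos":[0,0,11],"turn":0},
  ],
)

```text
t: 7.72
eef_pos: [493.3, 105.8, 34.9]
eef_rot: [-0.001, 0.855, 0.518, -0.002]
force: [-0.3, 0.2, -0.6]
finger_gap: 0.008
grasp_force: 0.0
```

drive_tool(
  steps=[
    {"delta_pos":[5,0,0],"turn":0},
    {"delta_pos":[5,0,0],"turn":0},
    {"delta_pos":[5,0,0],"turn":0},
    {"delta_pos":[5,0,0],"turn":0},
    {"delta_pos":[5,0,0],"turn":0},
  ],
)

```text
t: 8.13
eef_pos: [505.9, 127.9, 38.3]
eef_rot: [-0.001, 0.855, 0.518, -0.001]
force: [-4.7, -0.8, 1.0]
finger_gap: 0.006
grasp_force: 1.7
```

drive_tool(
  steps=[
    {"delta_pos":[5,0,0],"turn":0},
    {"delta_pos":[5,0,0],"turn":0},
    {"delta_pos":[4,0,0],"turn":0},
  ],
)

```text
t: 8.38
eef_pos: [515.1, 140.4, 38.3]
eef_rot: [0.001, 0.855, 0.518, 0.001]
force: [1.2, -3.3, -0.9]
finger_gap: 0.004
grasp_force: 1.8
```

drive_tool(
  steps=[
    {"delta_pos":[3,0,0],"turn":0},
    {"delta_pos":[2,0,0],"turn":0},
    {"delta_pos":[2,0,0],"turn":0},
  ],
)

```text
t: 8.63
eef_pos: [520.3, 144.5, 38.3]
eef_rot: [0.003, 0.855, 0.519, 0.002]
force: [6.7, -16.6, -3.6]
finger_gap: 0.006
grasp_force: 5.9
```

drive_tool(
  steps=[
    {"delta_pos":[2,0,0],"turn":0},
    {"delta_pos":[1,0,0],"turn":0},
    {"delta_pos":[0,0,0],"turn":0},
  ],
)

```text
t: 8.88
eef_pos: [522.3, 145.6, 38.2]
eef_rot: [0.004, 0.855, 0.519, 0.001]
force: [5.5, -18.5, -3.6]
finger_gap: 0.007
grasp_force: 6.7
```

drive_tool(
  steps=[
    {"delta_pos":[-4,0,0],"turn":0},
    {"delta_pos":[-6,0,0],"turn":0},
  ],
)

```text
t: 9.05
eef_pos: [515.6, 140.0, 38.1]
eef_rot: [0.001, 0.856, 0.518, 0.002]
force: [-0.8, 0.3, 1.0]
finger_gap: 0.008
grasp_force: 0.0
```

```bash
python3 - <<'E'
from h import *
p,d=vision.grab_frame("side");mark("clip_left_post","side",49.5)
q,d=vision.grab_frame("top")
a=cv2.resize(p[150:270,170:330,::-1],(480,360),interpolation=2);b=cv2.resize(q[170:260,230:310,::-1],(320,360),interpolation=2)
cv2.imwrite("pics/s6.png",np.hstack([a,b]));s=ctrl.sense();print(s["eef_pos"],s["force"])
E
```

```text
side clip_left_post 0.55 [176.8 212.6] [530.9 154.5  49.5]
[513.65362498 139.98821512  37.8550336 ] [-0.59156744 -0.19894954  0.90092824]
```

View pics/s6.png

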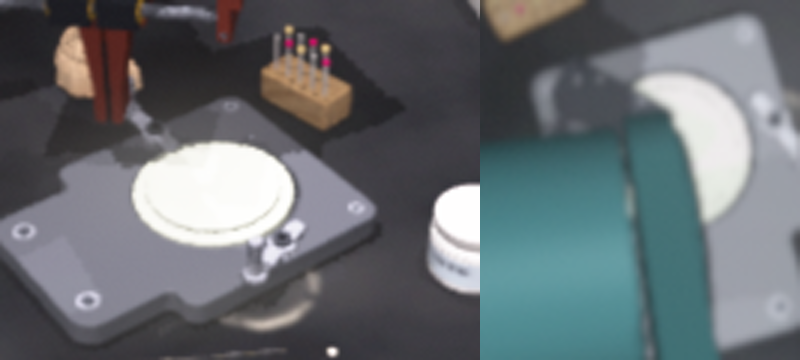

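The blank is seated. The left clip looks nearly closed, with its blade pointing at the blank. I square the fingers and finish it with a straight push along the holder's +x.

drive_tool(
  steps=[
    {"delta_pos":[-14,0,0],"turn":0},
    {"delta_pos":[0,0,0],"turn":0.12},
    {"delta_pos":[0,0,0],"turn":0.12},
    {"delta_pos":[0,0,0],"turn":0.12},
    {"delta_pos":[0,0,0],"turn":0.12},
  ],
)

```text
t: 9.62
eef_pos: [506.5, 127.1, 37.7]
eef_rot: [-0.0, 0.955, 0.297, -0.0]
force: [0.3, -0.1, 0.4]
finger_gap: 0.005
grasp_force: 0.0
```

drive_tool(
  steps=[
    {"delta_pos":[0,0,0],"turn":0.12},
    {"delta_pos":[0,0,0],"turn":0.12},
    {"delta_pos":[0,0,0],"turn":0.065},
    {"delta_pos":[0,-11,0],"turn":0},
    {"delta_pos":[0,-11,0],"turn":0},
  ],
)

```text
t: 10.03
eef_pos: [500.0, 148.7, 37.8]
eef_rot: [-0.0, 0.988, 0.152, -0.0]
force: [-0.8, 0.2, 0.3]
finger_gap: 0.009
grasp_force: 0.0
```

drive_tool(
  steps=[
    {"delta_pos":[5,0,0],"turn":0},
    {"delta_pos":[4,0,0],"turn":0},
    {"delta_pos":[3,0,0],"turn":0},
    {"delta_pos":[2,0,0],"turn":0},
  ],
)

```text
t: 10.37
eef_pos: [514.7, 153.0, 37.8]
eef_rot: [-0.0, 0.988, 0.152, 0.0]
force: [-1.5, -1.0, -0.0]
finger_gap: 0.006
grasp_force: 0.0
```

drive_tool(
  steps=[
    {"delta_pos":[2,0,0],"turn":0},
    {"delta_pos":[1,0,0],"turn":0},
    {"delta_pos":[0,0,0],"turn":0},
  ],
)

```text
t: 10.62
eef_pos: [516.5, 153.4, 37.5]
eef_rot: [-0.0, 0.988, 0.151, -0.0]
force: [-1.5, 0.1, 1.1]
finger_gap: 0.005
grasp_force: 0.3
```

drive_tool(
  steps=[
    {"delta_pos":[2,0,0],"turn":0},
    {"delta_pos":[1,0,0],"turn":0},
    {"delta_pos":[0,0,0],"turn":0},
  ],
)

```text
t: 10.87
eef_pos: [517.0, 153.7, 37.3]
eef_rot: [0.0, 0.988, 0.151, -0.002]
force: [-5.0, -2.6, 5.0]
finger_gap: 0.004
grasp_force: 3.0
```

drive_tool(
  steps=[
    {"delta_pos":[2,0,0],"turn":0},
    {"delta_pos":[1,0,0],"turn":0},
    {"delta_pos":[0,0,0],"turn":0},
  ],
)

```text
t: 11.12
eef_pos: [517.5, 153.9, 37.0]
eef_rot: [0.001, 0.988, 0.152, -0.005]
force: [-9.9, -4.4, 7.7]
finger_gap: 0.006
grasp_force: 5.7
```

The force rises stiffly, so the left clip is on its stop. Next is the right clip.

drive_tool(
  steps=[
    {"delta_pos":[-10,0,0],"turn":0},
    {"delta_pos":[-10,0,-10],"turn":0},
    {"delta_pos":[0,0,-30],"turn":0},
    {"delta_pos":[0,20,0],"turn":0},
    {"delta_pos":[0,33,0],"turn":0},
  ],
)

```text
t: 11.53
eef_pos: [520.2, 100.4, 79.4]
eef_rot: [-0.0, 0.988, 0.153, 0.002]
force: [1.3, 0.2, 0.3]
finger_gap: 0.001
grasp_force: 0.0
```

drive_tool(
  steps=[
    {"delta_pos":[-4,33,0],"turn":0},
    {"delta_pos":[-4,33,0],"turn":0},
    {"delta_pos":[-4,25,0],"turn":0},
    {"delta_pos":[0,0,0],"turn":0.12},
    {"delta_pos":[0,0,0],"turn":0.12},
  ],
)

```text
t: 11.95
eef_pos: [536.0, 6.5, 77.9]
eef_rot: [0.0, 1.0, 0.028, 0.001]
force: [0.6, -0.2, -0.4]
finger_gap: 0.003
grasp_force: 0.0
```

drive_tool(
  steps=[
    {"delta_pos":[0,0,0],"turn":0.12},
    {"delta_pos":[0,0,0],"turn":0.12},
    {"delta_pos":[0,0,0],"turn":0.12},
    {"delta_pos":[0,0,0],"turn":0.12},
    {"delta_pos":[0,0,0],"turn":0.065},
  ],
)

```text
t: 12.37
eef_pos: [535.5, 8.3, 77.8]
eef_rot: [-0.0, 0.97, -0.241, 0.001]
force: [-0.2, -0.6, -0.6]
finger_gap: 0.005
grasp_force: 0.0
```

drive_tool(
  steps=[
    {"delta_pos":[-4,10,0],"turn":0},
    {"delta_pos":[0,0,25],"turn":0},
    {"delta_pos":[0,0,15],"turn":0},
    {"delta_pos":[5,0,0],"turn":0},
    {"delta_pos":[5,0,0],"turn":0},
  ],
)

```text
t: 12.78
eef_pos: [534.7, -3.6, 37.3]
eef_rot: [0.0, 0.971, -0.238, -0.001]
force: [0.6, -0.2, 0.1]
finger_gap: 0.009
grasp_force: 0.0
```

drive_tool(
  steps=[
    {"delta_pos":[5,0,0],"turn":0},
    {"delta_pos":[5,0,0],"turn":0},
    {"delta_pos":[5,0,0],"turn":0},
    {"delta_pos":[5,0,0],"turn":0},
    {"delta_pos":[5,0,0],"turn":0},
  ],
)

```text
t: 13.2
eef_pos: [558.4, -15.1, 38.1]
eef_rot: [-0.0, 0.971, -0.238, 0.0]
force: [-1.0, 0.2, 1.6]
finger_gap: 0.005
grasp_force: 0.8
```

drive_tool(
  steps=[
    {"delta_pos":[4,0,0],"turn":0},
    {"delta_pos":[3,0,0],"turn":0},
    {"delta_pos":[2,0,0],"turn":0},
  ],
)

```text
t: 13.45
eef_pos: [566.4, -18.7, 37.7]
eef_rot: [-0.0, 0.971, -0.238, 0.0]
force: [-1.3, 2.6, 0.6]
finger_gap: 0.006
grasp_force: 1.2
```

drive_tool(
  steps=[
    {"delta_pos":[2,0,0],"turn":0},
    {"delta_pos":[2,0,0],"turn":0},
    {"delta_pos":[0,0,0],"turn":0},
  ],
)

```text
t: 13.7
eef_pos: [569.4, -20.8, 37.6]
eef_rot: [-0.0, 0.971, -0.238, -0.0]
force: [-1.1, 2.7, -0.4]
finger_gap: 0.002
grasp_force: 1.1
```

drive_tool(
  steps=[
    {"delta_pos":[-12,0,0],"turn":0},
    {"delta_pos":[-12,0,0],"turn":0},
    {"delta_pos":[0,0,0],"turn":-0.12},
    {"delta_pos":[0,0,0],"turn":-0.12},
    {"delta_pos":[0,0,0],"turn":-0.12},
  ],
)

```text
t: 14.12
eef_pos: [546.6, -9.2, 37.8]
eef_rot: [0.0, 0.998, -0.057, -0.0]
force: [-0.2, 0.9, -0.8]
finger_gap: 0.006
grasp_force: 0.0
```

drive_tool(
  steps=[
    {"delta_pos":[0,0,0],"turn":-0.12},
    {"delta_pos":[0,0,0],"turn":-0.12},
    {"delta_pos":[0,0,0],"turn":-0.12},
    {"delta_pos":[0,0,0],"turn":-0.065},
    {"delta_pos":[0,0,0],"turn":0},
  ],
)

```text
t: 14.53
eef_pos: [546.9, -9.3, 37.8]
eef_rot: [0.0, 0.988, 0.153, -0.0]
force: [0.8, 0.1, -0.1]
finger_gap: 0.006
grasp_force: 0.0
```

drive_tool(
  steps=[
    {"delta_pos":[0,12,0],"turn":0},
    {"delta_pos":[0,12,0],"turn":0},
    {"delta_pos":[5,0,0],"turn":0},
    {"delta_pos":[4,0,0],"turn":0},
    {"delta_pos":[3,0,0],"turn":0},
  ],
)

```text
t: 14.95
eef_pos: [567.5, -29.4, 37.7]
eef_rot: [-0.0, 0.989, 0.151, 0.0]
force: [-1.8, -2.6, 0.7]
finger_gap: 0.003
grasp_force: 0.9
```

drive_tool(
  steps=[
    {"delta_pos":[3,0,0],"turn":0},
    {"delta_pos":[3,0,0],"turn":0},
    {"delta_pos":[2,0,0],"turn":0},
    {"delta_pos":[0,0,0],"turn":0},
  ],
)

```text
t: 15.28
eef_pos: [570.9, -27.5, 37.2]
eef_rot: [0.0, 0.988, 0.152, -0.004]
force: [-8.8, -8.2, 7.0]
finger_gap: 0.007
grasp_force: 5.1
```

drive_tool(
  steps=[
    {"delta_pos":[2,0,0],"turn":0},
    {"delta_pos":[1,0,0],"turn":0},
    {"delta_pos":[0,0,0],"turn":0},
  ],
)

```text
t: 15.53
eef_pos: [571.2, -27.4, 37.1]
eef_rot: [0.001, 0.988, 0.152, -0.006]
force: [-14.3, -11.9, 12.0]
finger_gap: 0.004
grasp_force: 8.5
```

Both clips are on their stops. I retreat and check.

drive_tool(
  steps=[
    {"delta_pos":[-10,0,0],"turn":0},
    {"delta_pos":[-10,0,0],"turn":0},
    {"delta_pos":[0,0,-35],"turn":0},
    {"delta_pos":[0,0,-40],"turn":0},
    {"delta_pos":[0,0,-40],"turn":0},
  ],
)

```text
t: 15.95
eef_pos: [556.8, -31.1, 153.1]
eef_rot: [-0.001, 0.988, 0.151, -0.001]
force: [0.5, 0.6, 0.5]
finger_gap: 0.006
grasp_force: 0.0
```

drive_tool(
  steps=[
    {"delta_pos":[-35,0,-20],"turn":0},
    {"delta_pos":[-40,0,0],"turn":0},
    {"delta_pos":[-40,0,0],"turn":0},
    {"delta_pos":[0,0,0],"turn":0},
  ],
)

```text
t: 16.28
eef_pos: [439.9, -65.3, 171.9]
eef_rot: [-0.001, 0.989, 0.151, -0.003]
force: [-0.7, -0.1, 0.1]
finger_gap: 0.005
grasp_force: 0.0
```

```bash
python3 - <<'E'
from h import *
p,d=vision.grab_frame("side")
for l,z in dict(clip_left_post=49.5,clip_right_post=49.5,blank=10,model=0,jar=0,burs=0).items(): mark(l,"side",z)
cv2.imwrite("pics/s7.png",cv2.resize(p[150:270,160:340,::-1],None,fx=4.4,fy=4.4,interpolation=2))
E
```

```text
side clip_left_post 0.69 [173.1 213.2] [535.5 166.1  49.5]
side clip_left_post 0.41 [243.6 181.5] [432.8  -7.3  49.5]
side clip_right_post 0.64 [229.4 274.5] [585.7 -26.3  49.5]
side blank 0.91 [215.3 238.6] [555.7  73.2  10. ]
side blank 0.35 [190.8 219. ] [543.2 158.2  10. ]
side jar 0.97 [236.3 326.9] [689.6 -24.5   0. ]
side jar 0.46 [193.7 221.1] [547.9 160.4   0. ]
side burs 0.97 [185.  274.6] [660.4 151.4   0. ]
```

View pics/s7.png

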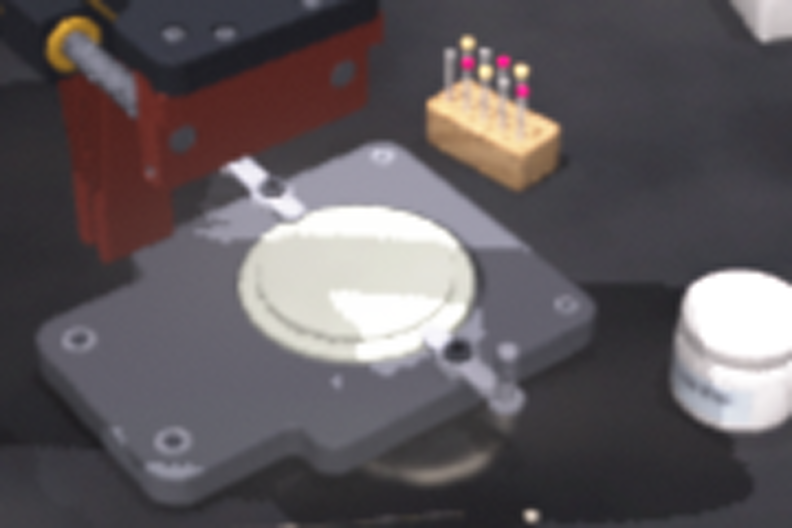

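The blank is flush and both blades reach over its edge, on the line through the recess's centre. The jar and burs haven't moved. The model is hidden behind the gripper, but I never touched it. Handing in.

```bash
python3 -c "
from plant import workorder
print(workorder.finish_job())"
```

```text
the job is handed in; nothing more can be done
None
```

The job is handed in: the blank is seated flush in the recess and both clips are pushed to their stops over its edge; jar and burs have not moved, and the model was not touched but was hidden behind the gripper in the last picture.

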